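# Lock the slide magazine into the loader

### The job

Push the slide magazine back with a fingertip until it is fully home against the back stop of the loader's bay, leaving its carrying handle alone. Then press the sprung catch bar down with one fingertip and, keeping it down the whole way, slide the bolt by its lug with the other fingertip fully home across the front of the magazine, and let go so that the catch springs back up. Nothing is to be taken hold of or lifted, and the other things stay where they are.

Things in the scene. Friction and masses are not known exactly. Their poses are not given: they have to be found in the camera images.
- loader: Slide loader, fixed: white deck plate 210 x 295 mm, 12 mm thick, turned by up to 20 degrees. Origin under the deck, on the table; x points away from the robot, y left, z up. All (x, y, z) in the other entries are mm in this frame. Deck: x -110..100, y -160..135. Bay on its left half, bolt and catch on its right half (y < 0), where only the lug is higher than z 58.
- magazine_center (a point): Centre (half-way up) of the slide magazine: loose black block, about 400 g, 80 deep (x) x 90 wide (y) x 50 mm tall, flat front with slide edges. Starts 15 to 35 mm short of the stop, with 3 mm play at each rail; home its centre is at (30, 55, 37). Push the front low (25 mm above the deck) near its middle, so it does not tip or skew. It slides at 3 to 8 N; standing out it blocks the bolt.
- bay_stop (a point): Foot of the back stop's face, at (70, 55, 12) in the loader's frame. The magazine is home when its back rests on this face. The stop is 40 mm tall. The bay's floor is the deck (z 12); low rails (tops z 27) guide the magazine at y -3..7 (from x -10 on) and y 103..113 (from x -47 on).
- handle: White carrying handle of the magazine, to be left alone: a bow 8 mm thick along y, 56 mm long, rising 19 mm above the magazine's top. Origin at the middle of the magazine's top face.
- catch_top (a point): Centre of the top of the catch bar: ribbed aluminium bar along y, 100 mm long (y), 26 mm wide (x), at (-76, -92, 58) when up. It sinks level wherever it is pressed, against a spring of 3 N at first and 6 N when fully down. A finger may slide along it while pressing.
- catch (a joint): How far the catch bar is pressed, m: 0 up (locks the bolt), 0.008 fully down on its stop. The bolt is free only when it is down by 0.0055 or more. Its tooth drops into a notch of the bolt every 13.3 mm, so it must be kept down all the way.
- bolt_lug (a point): Centre of the top of the bolt's lug: upright steel block 26 (x) x 14 mm (y) at (-21, -95 + travel, 72), on a bar along y (bar top z 39). 55 mm beyond the catch bar's centre line. Beside the lug's right (-y) face all is free above z 43: with the catch fully down (z 50), a second fingertip at the same height meets that face 22 mm below the lug's top and clears the bar by 11 mm.
- bolt (a joint): Travel of the bolt to the loader's +y (left), m: 0 to 0.002 at the start (open), 0.040 fully home on its end stop, its tip 26 mm across the magazine's front. Takes about 3 N to slide and stays where left. With the catch up it has only 2 mm play. Below 0.0375 it is not home and the catch does not spring up.
- oil: Bystander: small amber dropper bottle, 24 mm across, 50 mm tall, standing on the loader's deck at the near left corner. Origin at the centre of its underside.
- coverbox: Bystander: small white box of cover glasses, 26 x 26 x 18 mm, standing on the deck near its front edge, between the catch bar and the bay. Origin at the centre of its underside.
- stain: Bystander: white bottle, 44 mm across, 95 mm tall, on the table. Origin at the centre of its underside.
- buffer: Bystander: white bottle, 52 mm across, 110 mm tall, on the table. Origin at the centre of its underside.
- jar: Bystander: lidded glass jar, 56 mm across, 65 mm tall, on the table. Origin at the centre of its underside.
- mailer: Bystander: flat grey slide mailer, 85 x 34 x 18 mm, on the table. Origin at the centre of its underside.
- mouse: Bystander: black computer mouse, about 75 x 60 x 30 mm, on the table. Origin at the centre of its underside.
- magazine: The same magazine; origin at the centre of its underside, x to the back.
Things that resemble listed ones, but are neither listed nor needed, are in the scene too. Leave any red look-alike of the magazine alone.

How it is judged:
By the outcome, as a careful person would: the job done as asked, in the order asked, and still so for the second after the job is handed in, with the robot touching nothing.
It also fails if it takes over 45 s, if anything falls off the work surface, if the arm or the gripper's body presses on something with over 40 N, if the wrist force passes 120 N, or if a joint passes its speed limit or range.

### The arm

A 6-joint arm with a two-finger parallel gripper is mounted at the origin on the work surface. World frame = base frame: x ahead of the robot, y to its left, z up, the work surface at z = 0. Lengths are in m, angles in rad, forces in N, time in s.
With the tool pointing down it reaches from about 0.25 to 0.775 m from the base axis. Payload 8.9 kg.
Tool frame: the origin (TCP) lies on the centre line of the jaws, within the pads' length; the fingertips stand 14 mm ahead of it and the grasp point (between the pads) lies 5 mm behind it; z points along the fingers, y is the direction in which the jaws open and shut (so a half turn about z gives the same grasp; the last joint's range is limited). The gripper opens to 85 mm and grips with 20 to 120 N. Pads are 22 mm wide; open, the fingers measure 114 mm over their backs; the gripper's body (76 mm by 85 mm) begins 54 mm behind the grasp point. The pads swing forward as they close: fully open they stand 13 mm farther back than shut.
Start: joints at [1.015, 0.291, -0.153, 1.127, 0, 1.431], TCP at [0.213, 0.48, 0.245] pointing down, gripper open.
Joint ranges: [-2.52, 2.52], [-0.91, 1.74], [-1.3, 1.37], [-1.96, 2.02], [-1.52, 1.47], [-3.14, 3.14]. Speed limits (rad/s): [2.22, 2.22, 2.79, 3.14, 3.14, 3.14].

### API

Orientations are given as [roll, pitch, yaw] about the fixed x, y, z axes, in that order (R = Rz(yaw) Ry(pitch) Rx(roll)).
In Python, from station import telemetry, optics, order gives the robot as it stands.
- The arm moves only by the tool carry_out, never from a script. Its argument "moves" is a list of rows, each an object of numbers: "x", "y", "z": the shift along the world's x, y, z in m; "twist": the turn about the world's z in rad. In form: [{"x": .., "y": .., "z": .., "twist": ..}, ...]. A call has exactly 10 rows; each row is the pose to reach, as a shift and turn from the pose commanded when the call began; what a row does not reach only later rows make up. A row lasts 1/8 s, in which the tool goes at most 62.5 mm and 10.7 degrees, less where a joint would pass 70% of its speed; a pose out of reach is approached as far as the arm can. A call with a gripper value outside its range is refused whole. "jaw" is the finger opening in m, from 0 to 0.0854, set as the call begins (left out, the last holds). The fingers move at their own pace and stop on an object; "grip_force" is the grip in N (left out, the last holds). Time passes only in rows, so rows that repeat a pose let the fingers close, or fill a call up. It gives the time, the measured TCP pose, the force and the opening at its end, in the units of the state.
- telemetry.get_state(): the state, without advancing time (a new reading comes with each control period).
- optics.camera(name): name is "scene" or "top" or "wrist"; returns a dict with "color" (400x640x3 uint8, blue, green, red), "intrinsics" (3x3 intrinsics, pixels), "R" (3x3) and "t" (3): a world point X has camera coordinates R X + t; the wrist camera has in their place "T_tool_cam" (4x4, takes a point from camera to tool coordinates, whose origin is the TCP and whose axes are the flange's). Camera axes: x right, y down, z forward; pixel columns grow to the right and rows downward; lengths in m; the calibration is good to about 2 mm. A picture is of the moment at which its call begins: read the wrist's pose just before it. There is no depth.
- order.sign_off(): hands the job in, once; it reports no verdict.
The state is a dict: "time_s": time; "joints": joint angles; "joint_vel": joint speeds; "joint_efforts": joint torques, N m; "eef_pos": TCP position; "tool_rot": TCP orientation; "contact_force": force on the tool from outside, world axes, zero at the start; "wrist_torque": the same for the moment, N m; "grip_width": opening from 0.0 (shut) to 1.0 (fully open).
Only numpy, scipy, OpenCV 4.12 (cv2) and the standard library are available. Lean on these libraries where they do the work, as an engineer would, in place of code of your own. Each camera call takes 0.05 s, during which the arm holds its last target.

## Working session

There is one attempt and no reset: what is moved stays moved. The work goes in short steps, Python scripts to look and compute and a tool call to move; the robot and the scene stay as the last step left them, time stands still between calls to the robot, and variables do not carry over. Pictures are saved under pics/ and viewed, and the job is handed in when it is done.

Besides the shell and the picture viewer there is one more tool, called as name(argument=value, ...) on one line, values as JSON. carry_out: Moves the arm, as the interface text tells. Its arguments: {"type":"object","properties":{"moves":{"type":"array"},"jaw":{"type":"number"},"grip_force":{"type":"number"}},"required":["moves"]}

```bash
mkdir -p pics; ls
python3 - <<'E'
from station import telemetry, optics, order
import cv2
s=telemetry.get_state();print({k:s[k] for k in('time_s','eef_pos','tool_rot','contact_force','grip_width')})
for n in("scene","top","wrist"):
    c=optics.camera(n);cv2.imwrite(f'pics/a_{n}.png',c['color']);print(n,c['intrinsics'],c.get('R'),c.get('t'),c.get('T_tool_cam'))
E
```

```text
pics
{'time_s': 0.0, 'eef_pos': array([0.21231975, 0.47970899, 0.24474257]), 'tool_rot': array([-3.14033959e+00, -1.49224197e-04,  2.72479304e+00]), 'contact_force': array([ 0.2806941 ,  0.07847998, -0.25048021]), 'grip_width': 1.000518619589976}
scene [[426.4028623    0.         315.16938818]
 [  0.         426.4028623  196.82671329]
 [  0.           0.           1.        ]] [[-0.72487481  0.68885342 -0.00612181]
 [ 0.50191607  0.52203364 -0.68960941]
 [-0.47184401 -0.50295313 -0.72415563]] [ 0.39813557 -0.2376485   1.46355063] None
top [[387.19257037   0.         315.18009145]
 [  0.         387.19257037 197.39137505]
 [  0.           0.           1.        ]] [[-0.07638696 -0.99707656 -0.00183432]
 [-0.97589422  0.07514111 -0.20490066]
 [ 0.20443948 -0.01386163 -0.97878106]] [0.02701538 0.57585933 1.03672412] None
wrist [[307.10956079   0.         317.95795512]
 [  0.         307.10956079 200.18383998]
 [  0.           0.           1.        ]] None None [[ 8.68767477e-04 -9.62092719e-01 -2.72721186e-01  6.93871770e-02]
 [ 9.99999450e-01  9.96095022e-04 -3.28426150e-04  8.09501988e-04]
 [ 5.87632623e-04 -2.72720751e-01  9.62093055e-01 -1.28167918e-01]
 [ 0.00000000e+00  0.00000000e+00  0.00000000e+00  1.00000000e+00]]
```

View pics/a_scene.png

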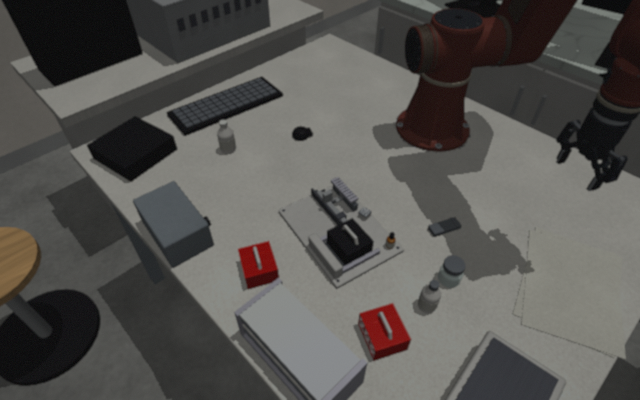

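View pics/a_top.png

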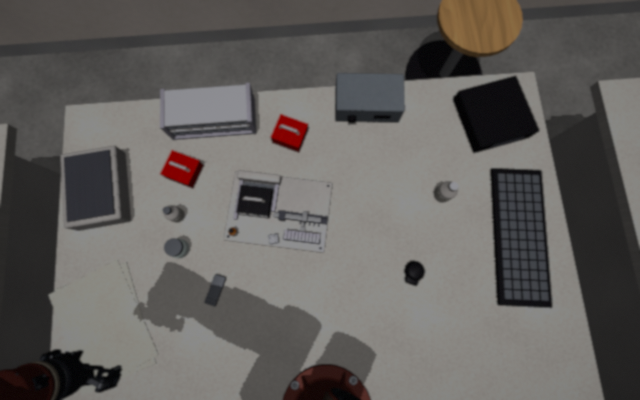

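View pics/a_wrist.png

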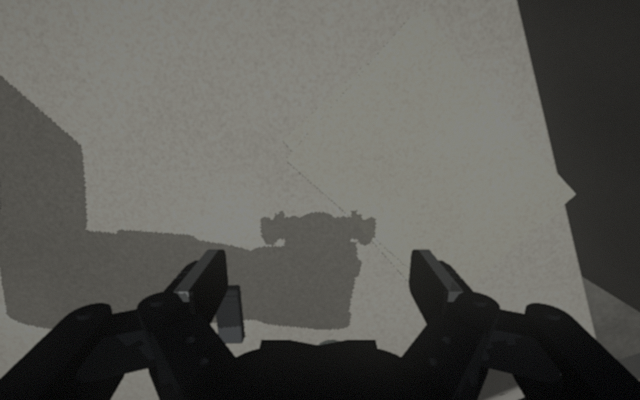

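The top view shows the loader at about (280,212): black magazine with its white handle at (256,200), lug near (305,215), catch bar at (302,237), cover box at (273,238), and oil at (233,231). The two red look-alikes are at (290,132) and (182,168).

Run:
```python
import cv2
t=cv2.imread('pics/a_top.png');s=cv2.imread('pics/a_scene.png')
cv2.imwrite('pics/b_top.png',cv2.resize(t[160:260,215:345],None,fx=6,fy=6,interpolation=cv2.INTER_CUBIC))
cv2.imwrite('pics/b_scene.png',cv2.resize(s[170:290,270:410],None,fx=5,fy=5,interpolation=cv2.INTER_CUBIC))
```

```text
(no output)
```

View pics/b_top.png

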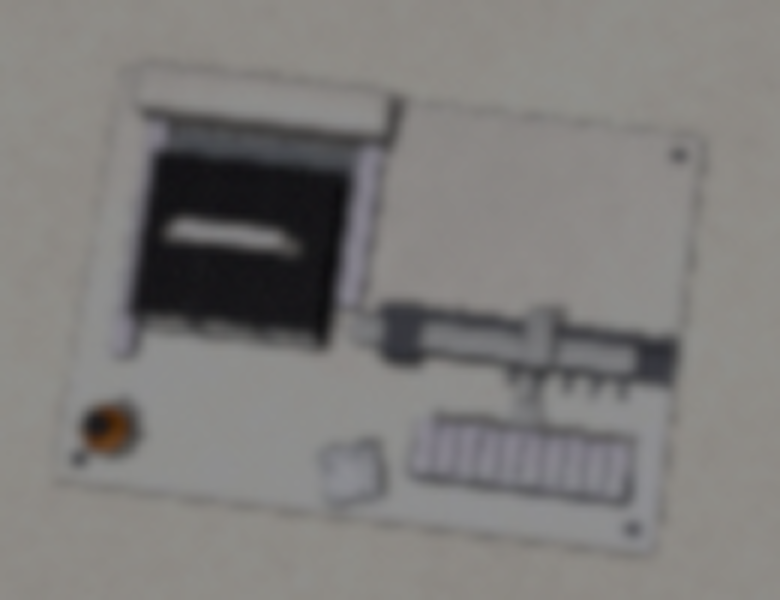

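View pics/b_scene.png

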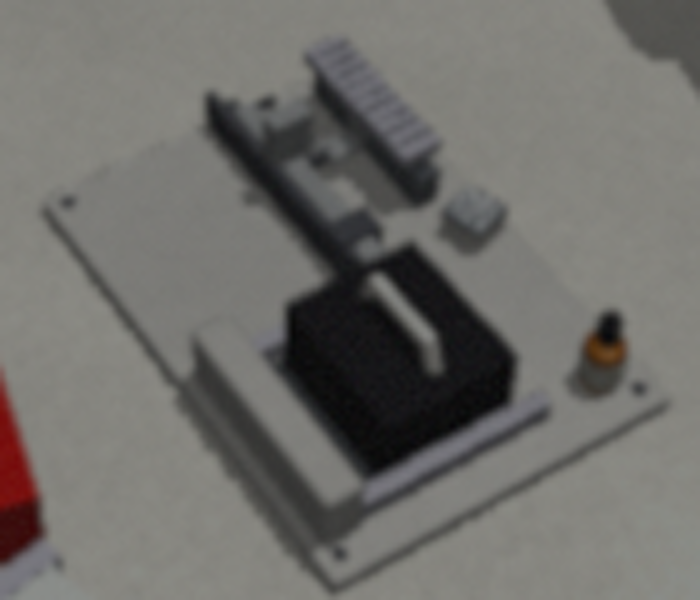

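```bash
cat > h.py <<'E'
import numpy as np,cv2
from scipy.spatial.transform import Rotation as Ro
from station import telemetry, optics, order
def cam(n):
    s=telemetry.get_state(); c=optics.camera(n); K=c['intrinsics']
    if n=='wrist':
        Rt=Ro.from_euler('xyz',s['tool_rot']).as_matrix(); T=c['T_tool_cam']
        Rwc=Rt@T[:3,:3]; o=Rt@T[:3,3]+s['eef_pos']
    else:
        Rwc=c['R'].T; o=-Rwc@c['t']
    return c['color'],(K,Rwc,o)
def ray(P,uv,z):
    K,R,o=P; d=R@np.linalg.solve(K,[uv[0],uv[1],1]); return (o+d*(z-o[2])/d[2])[:2]
def proj(P,X):
    K,R,o=P; p=K@(R.T@(np.asarray(X,float)-o)); return p[:2]/p[2]
def rigid(L,W):
    L=np.asarray(L,float);W=np.asarray(W,float);a=L-L.mean(0);b=W-W.mean(0)
    th=np.arctan2((a[:,0]*b[:,1]-a[:,1]*b[:,0]).sum(),(a*b).sum())
    R=np.array([[np.cos(th),-np.sin(th)],[np.sin(th),np.cos(th)]]);t=W.mean(0)-R@L.mean(0)
    return th,t,W-(L@R.T+t)
def l2w(th,t,p):
    c,s=np.cos(th),np.sin(th); return np.array([[c,-s],[s,c]])@np.asarray(p[:2])+t
E
python3 - <<'E'
from h import *
L=[(-.11,.135),(.1,.135),(.1,-.16),(-.11,-.16)]
for n,px,(u0,v0,f) in(('top',[(57,482),(125,66),(703,135),(657,552)],(215,160,6)),('scene',[(667,402),(335,590),(43,207)],(270,170,5))):
    im,P=cam(n)
    W=[ray(P,((u+.5)/f-.5+u0,(v+.5)/f-.5+v0),.012) for u,v in px]
    th,t,r=rigid(L[:len(W)],W);print(n,th,t,r*1e3)
    print(np.round([l2w(th,t,p) for p in[(-.01,.055),(-.076,-.092),(-.021,-.095)]],4))
E
```

```text
top -0.19431454457207298 [0.56287023 0.10310638] [[ 0.12111234 -2.3566268 ]
 [-0.49951561 -1.62742131]
 [-1.19672104  2.53107603]
 [ 1.5751243   1.45297208]]
[[0.5637 0.159 ]
 [0.4705 0.0275]
 [0.5239 0.0139]]
scene -0.1989675415671135 [0.56699834 0.11115735] [[ 2.41504718 -2.64833997]
 [-1.65805491 -1.22805296]
 [-0.75699227  3.87639293]]
[[0.5681 0.167 ]
 [0.4743 0.036 ]
 [0.5276 0.0222]]
```

carry_out(moves=[{"x": 0.033,"y": -0.037,"z": 0,"twist": 0.03},{"x": 0.066,"y": -0.074,"z": 0,"twist": 0.06},{"x": 0.1,"y": -0.111,"z": 0,"twist": 0.09},{"x": 0.133,"y": -0.148,"z": 0,"twist": 0.12},{"x": 0.166,"y": -0.185,"z": 0,"twist": 0.15},{"x": 0.2,"y": -0.222,"z": 0,"twist": 0.18},{"x": 0.235,"y": -0.26,"z": 0,"twist": 0.2},{"x": 0.268,"y": -0.296,"z": 0,"twist": 0.22},{"x": 0.3,"y": -0.333,"z": 0,"twist": 0.22},{"x": 0.32,"y": -0.36,"z": 0,"twist": 0.22}], jaw=0, grip_force=20)

```text
time_s: 1.5
eef_pos: [0.5338, 0.1183, 0.2451]
tool_rot: [-3.141, 0.0, 2.944]
contact_force: [-0.8, 1.0, 0.1]
grip_width: -0.006
```

Run:
```python
from h import *
import pickle
for n in('wrist','top'):
    im,P=cam(n);cv2.imwrite(f'pics/c_{n}.png',im);pickle.dump(P,open(f'c_{n}.pkl','wb'))
s=telemetry.get_state();print(s['eef_pos'],s['tool_rot'],s['joint_vel'],s['grip_width'])
```

```text
[0.53426804 0.11749045 0.24488799] [-3.14100588e+00  4.76242040e-04  2.94139883e+00] [ 0.0514594  -0.02472958 -0.03623225  0.01050128  0.01900483  0.04659528] 0.0040131317128225125
```

View pics/c_wrist.png

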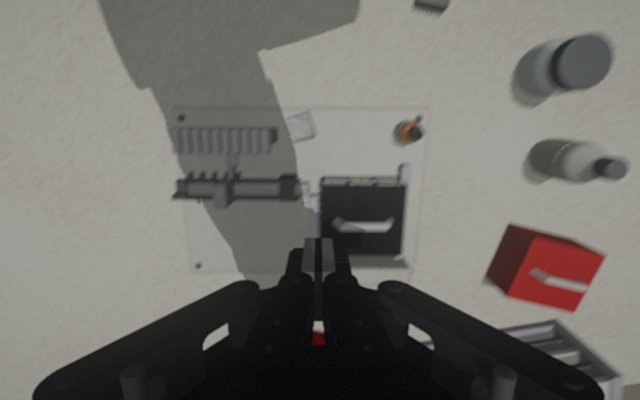

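The wrist view shows the whole loader, with image up pointing toward the robot: magazine (362,215), catch bar (225,140), lug (223,190), deck corners around (430,107), (177,105), and (190,272).

Run:
```python
import cv2
t=cv2.imread('pics/c_wrist.png')
t=cv2.convertScaleAbs(t,alpha=1.5)
cv2.imwrite('pics/d1.png',cv2.resize(t[90:290,160:300],None,fx=4,fy=3,interpolation=cv2.INTER_CUBIC)[:, :])
cv2.imwrite('pics/d1.png',cv2.resize(t[95:215,165:305],None,fx=5,fy=5,interpolation=cv2.INTER_CUBIC))
cv2.imwrite('pics/d2.png',cv2.resize(t[95:215,295:435],None,fx=5,fy=5,interpolation=cv2.INTER_CUBIC))
```

```text
(no output)
```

View pics/d1.png

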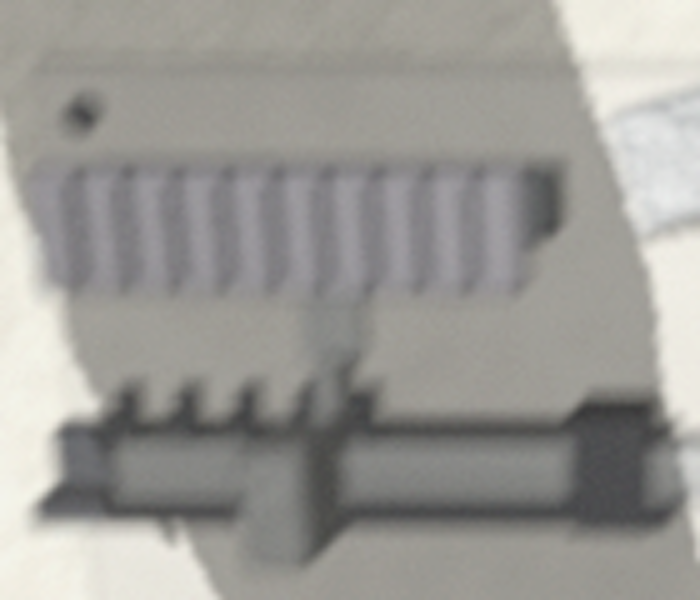

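View pics/d2.png

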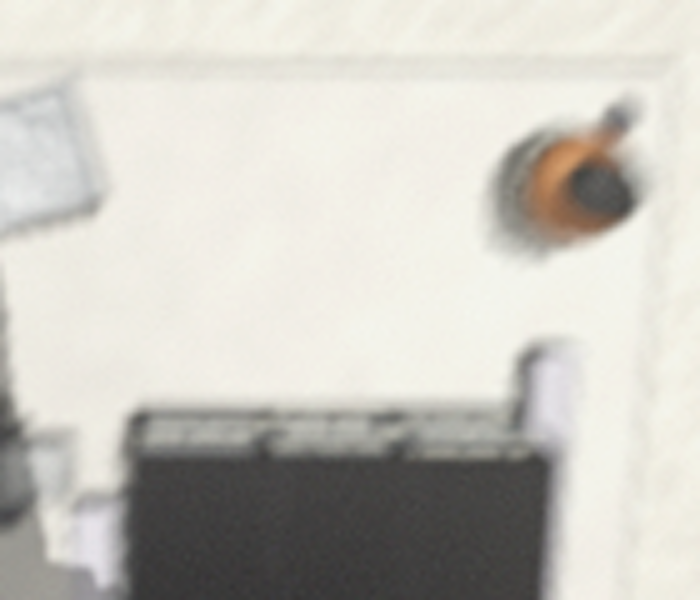

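Run:
```python
from h import *
import pickle
P=pickle.load(open('c_wrist.pkl','rb'))
def px(c,o,f=5): return ((c[0]+.5)/f-.5+o[0],(c[1]+.5)/f-.5+o[1])
a=(165,95);b=(295,95)
pts=[((-.089,-.142),(42,168),a,.058),((-.089,-.042),(523,168),a,.058),((-.063,-.042),(520,292),a,.058),((-.063,-.142),(52,290),a,.058),((-.021,-.095),(277,495),a,.072),((-.11,.135),(672,66),b,.012),((-.11,-.16),(40,64),a,.012)]
W=[ray(P,px(c,o),z) for _,c,o,z in pts];L=[p[0] for p in pts]
W.append(ray(P,(190,272),.012));L.append((.1,-.16))
th,t,r=rigid(L,W);print(th,t);print(np.round(r*1e3,1))
th4,t4,r4=rigid(L[:4],W[:4]);print(th4,t4)
c,s=np.cos(th),np.sin(th)
for q,z in(((130,452),.062),((550,455),.062),((130,408),.012),((530,405),.012)):
    print((np.array([[c,s],[-s,c]])@(ray(P,px(q,b),z)-t))*1e3)
im=cv2.imread('pics/c_top.png');T=pickle.load(open('c_top.pkl','rb'))
print([proj(T,[*l2w(th,t,p),.012]) for p in[(-.11,.135),(.1,.135),(.1,-.16),(-.11,-.16)]])
print('tool',telemetry.get_state()['eef_pos'])
np.save('fit.npy',[th,*t])
```

```text
-0.20369794999955532 [0.56564578 0.10612394]
[[ 2.1  2.4]
 [ 0.7 -1.1]
 [-0.9 -2.4]
 [ 0.2  1.8]
 [-2.3  2.5]
 [-0.4 -4.3]
 [ 2.3  1.5]
 [-1.7 -0.3]]
-0.20255371903342118 [0.5660955  0.10639165]
[-31.10546883   8.93206513]
[-31.05609737  96.22944399]
[-30.35947482   9.31763183]
[-31.73273745 104.93120687]
[array([221.92250304, 238.66476749]), array([234.21070391, 169.28253879]), array([331.729533  , 181.32882297]), array([323.08837401, 251.68392835])]
tool [0.53426804 0.11749045 0.24488799]
```

carry_out(moves=[{"x": -0.007,"y": 0.025,"z": -0.02,"twist": 0},{"x": -0.014,"y": 0.05,"z": -0.05,"twist": 0},{"x": -0.014,"y": 0.05,"z": -0.08,"twist": 0},{"x": -0.014,"y": 0.05,"z": -0.11,"twist": 0},{"x": -0.014,"y": 0.05,"z": -0.13,"twist": 0},{"x": -0.014,"y": 0.05,"z": -0.13,"twist": 0},{"x": -0.014,"y": 0.05,"z": -0.13,"twist": 0},{"x": -0.014,"y": 0.05,"z": -0.13,"twist": 0},{"x": -0.014,"y": 0.05,"z": -0.13,"twist": 0},{"x": -0.014,"y": 0.05,"z": -0.13,"twist": 0}])

```text
time_s: 2.85
eef_pos: [0.5187, 0.1701, 0.1157]
tool_rot: [3.141, 0.001, 2.945]
contact_force: [0.3, 0.6, -0.0]
grip_width: 0.0
```

Run:
```python
from h import *
import pickle
for n in('wrist','top','scene'):
    im,P=cam(n);cv2.imwrite(f'pics/e_{n}.png',im);pickle.dump(P,open(f'e_{n}.pkl','wb'))
s=telemetry.get_state();print(s['eef_pos'],s['tool_rot'],s['joint_vel'],s['grip_width'],s['contact_force'])
```

```text
[0.51857516 0.17005379 0.11540044] [3.14151289e+00 1.07030696e-04 2.94471966e+00] [ 0.0004535   0.00149116 -0.00059768 -0.00086208  0.00078941 -0.00062348] 0.0013173066038907378 [ 0.60019529  0.37263896 -0.44365384]
```

View pics/e_wrist.png

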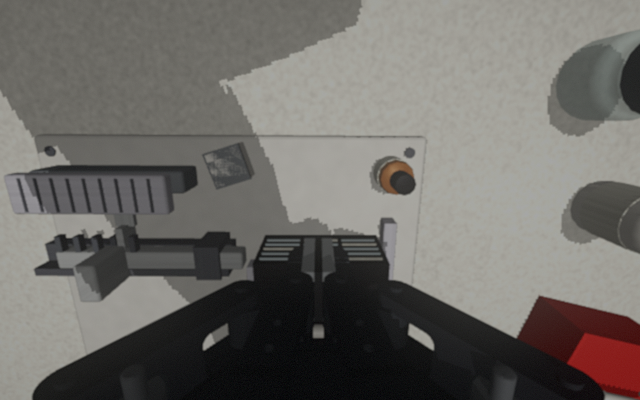

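Run:
```python
import cv2
t=cv2.imread('pics/e_wrist.png')
t=cv2.convertScaleAbs(t,alpha=1.7)
cv2.imwrite('pics/f1.png',cv2.resize(t[125:305,0:260],None,fx=3,fy=3,interpolation=cv2.INTER_CUBIC))
cv2.imwrite('pics/f2.png',cv2.resize(t[125:275,245:435],None,fx=4,fy=4,interpolation=cv2.INTER_CUBIC))
```

```text
(no output)
```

View pics/f1.png

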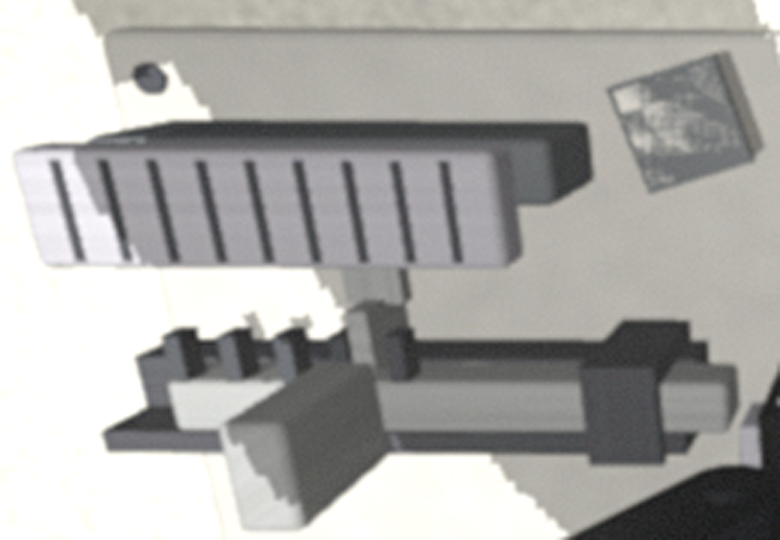

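View pics/f2.png

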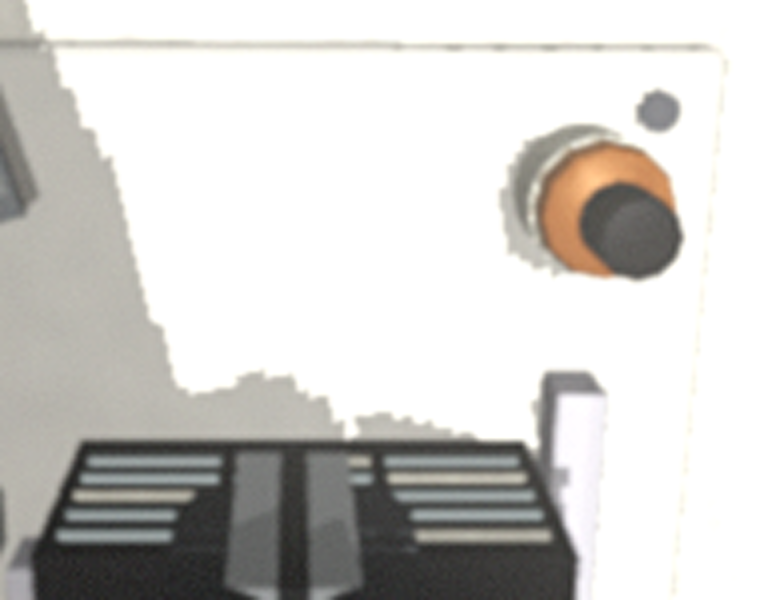

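Run:
```python
from h import *
import pickle
P=pickle.load(open('e_wrist.pkl','rb'));print('cam',P[2])
def px(c,o,f): return ((c[0]+.5)/f-.5+o[0],(c[1]+.5)/f-.5+o[1])
a=((0,125),3);b=((245,125),4)
pts=[((-.089,-.142),(15,150),a,.058),((-.089,-.042),(495,150),a,.058),((-.063,-.042),(512,265),a,.058),((-.063,-.142),(43,265),a,.058),((-.021,-.095),(262,472),a,.072),((-.11,.135),(722,46),b,.012),((-.11,-.16),(105,31),a,.012),((-.047,.103),(555,392),b,.027),((-.047,.113),(605,392),b,.027)]
W=[ray(P,px(c,*o),z) for _,c,o,z in pts];L=[p[0] for p in pts]
th,t,r=rigid(L,W);print(th,t);print(np.round(r*1e3,1))
c,s=np.cos(th),np.sin(th);R=np.array([[c,s],[-s,c]])
for q,z in(((38,552),.062),((575,555),.062),((82,443),.012),((527,443),.012)):
    print(R@(ray(P,px(q,*b),z)-t)*1e3)
T=pickle.load(open('e_top.pkl','rb'))
print([proj(T,[*l2w(th,t,p),.012]) for p in[(-.11,.135),(.1,.135),(.1,-.16),(-.11,-.16)]])
print('tool in loader',R@(telemetry.get_state()['eef_pos'][:2]-t)*1e3)
np.save('fit.npy',[th,*t])
```

```text
cam [0.45096356 0.18443473 0.24380689]
-0.20094852784286138 [0.56367529 0.10832487]
[[ 1.1  1.4]
 [ 0.3 -0.1]
 [-0.8  0.5]
 [-0.2  0.9]
 [-1.1  2.5]
 [-0.2 -3.6]
 [ 1.5  2.1]
 [-0.2 -1.6]
 [-0.3 -2.2]]
[-31.40295859  10.79291456]
[-31.31070612  98.50715174]
[-29.92359308   9.62447306]
[-30.38177979  99.85031892]
[array([221.2604829 , 239.54316244]), array([233.3887852 , 170.07469103]), array([330.97600462, 181.86989015]), array([322.50288998, 252.29243573])]
tool in loader [-56.51363423  51.48484967]
```

carry_out(moves=[{"x": 0.0005,"y": 0.0025,"z": -0.03,"twist": -0.004},{"x": 0.0005,"y": 0.0025,"z": -0.055,"twist": -0.004},{"x": 0.0005,"y": 0.0025,"z": -0.069,"twist": -0.004},{"x": 0.0005,"y": 0.0025,"z": -0.069,"twist": -0.004},{"x": 0.0064,"y": 0.0013,"z": -0.069,"twist": -0.004},{"x": 0.0103,"y": 0.0005,"z": -0.069,"twist": -0.004},{"x": 0.0132,"y": -0.0001,"z": -0.069,"twist": -0.004},{"x": 0.0162,"y": -0.0007,"z": -0.069,"twist": -0.004},{"x": 0.0191,"y": -0.0013,"z": -0.069,"twist": -0.004},{"x": 0.022,"y": -0.0019,"z": -0.069,"twist": -0.004}])

```text
time_s: 4.25
eef_pos: [0.5388, 0.1684, 0.0462]
tool_rot: [-3.141, -0.003, 2.941]
contact_force: [-6.2, 1.2, 5.4]
grip_width: -0.001
```

carry_out(moves=[{"x": 0.002,"y": -0.0004,"z": 0,"twist": 0},{"x": 0.004,"y": -0.0008,"z": 0,"twist": 0},{"x": 0.006,"y": -0.0012,"z": 0,"twist": 0},{"x": 0.008,"y": -0.0016,"z": 0,"twist": 0},{"x": 0.0095,"y": -0.0019,"z": 0,"twist": 0},{"x": 0.011,"y": -0.0022,"z": 0,"twist": 0},{"x": 0.012,"y": -0.0024,"z": 0,"twist": 0},{"x": 0.012,"y": -0.0024,"z": 0,"twist": 0},{"x": 0.012,"y": -0.0024,"z": 0,"twist": 0},{"x": 0.012,"y": -0.0024,"z": 0,"twist": 0}])

```text
time_s: 5.5
eef_pos: [0.551, 0.166, 0.0462]
tool_rot: [-3.141, -0.003, 2.941]
contact_force: [-5.4, 1.3, 4.9]
grip_width: -0.002
```

Run:
```python
from h import *
im,P=cam('top')
s=telemetry.get_state();print(s['eef_pos'],s['contact_force'])
im2,P=cam('scene')
cv2.imwrite('pics/g_top.png',cv2.resize(im[160:260,215:345],None,fx=6,fy=6,interpolation=cv2.INTER_CUBIC))
cv2.imwrite('pics/g_scene.png',cv2.resize(im2[170:290,270:410],None,fx=5,fy=5,interpolation=cv2.INTER_CUBIC))
```

```text
[0.55099732 0.16594261 0.04620756] [-5.72988151  1.75830796  5.13913503]
```

View pics/g_scene.png

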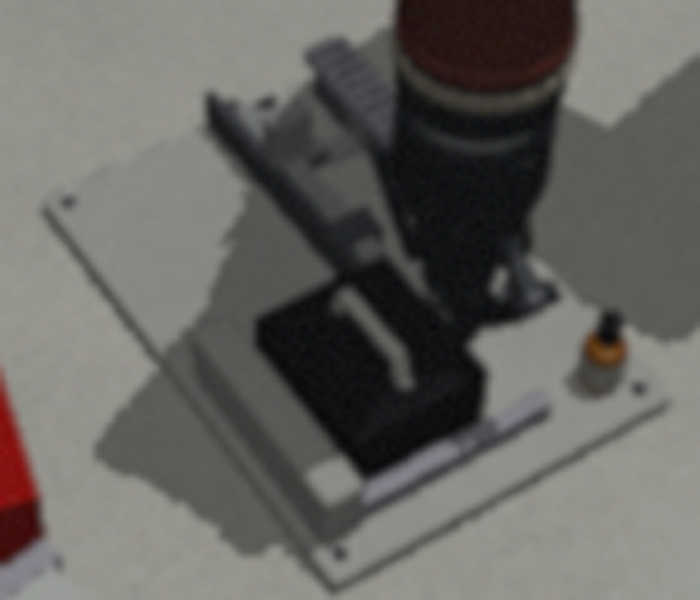

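The magazine's back is now a few mm from the stop block. I'll continue in fine steps and watch the force.

carry_out(moves=[{"x": 0.0005,"y": -0.0001,"z": 0,"twist": 0},{"x": 0.001,"y": -0.0002,"z": 0,"twist": 0},{"x": 0.0015,"y": -0.0003,"z": 0,"twist": 0},{"x": 0.0015,"y": -0.0003,"z": 0,"twist": 0},{"x": 0.002,"y": -0.0004,"z": 0,"twist": 0},{"x": 0.002,"y": -0.0004,"z": 0,"twist": 0},{"x": 0.002,"y": -0.0004,"z": 0,"twist": 0},{"x": 0.002,"y": -0.0004,"z": 0,"twist": 0},{"x": 0.002,"y": -0.0004,"z": 0,"twist": 0},{"x": 0.002,"y": -0.0004,"z": 0,"twist": 0}])

```text
time_s: 6.85
eef_pos: [0.5528, 0.1656, 0.0462]
tool_rot: [-3.141, -0.003, 2.941]
contact_force: [-6.2, 1.2, 5.5]
grip_width: -0.005
```

carry_out(moves=[{"x": 0.0005,"y": -0.0001,"z": 0,"twist": 0},{"x": 0.0005,"y": -0.0001,"z": 0,"twist": 0},{"x": 0.001,"y": -0.0002,"z": 0,"twist": 0},{"x": 0.001,"y": -0.0002,"z": 0,"twist": 0},{"x": 0.0015,"y": -0.0003,"z": 0,"twist": 0},{"x": 0.0015,"y": -0.0003,"z": 0,"twist": 0},{"x": 0.002,"y": -0.0004,"z": 0,"twist": 0},{"x": 0.002,"y": -0.0004,"z": 0,"twist": 0},{"x": 0.002,"y": -0.0004,"z": 0,"twist": 0},{"x": 0.002,"y": -0.0004,"z": 0,"twist": 0}])

```text
time_s: 8.1
eef_pos: [0.5546, 0.1652, 0.0462]
tool_rot: [-3.141, -0.003, 2.941]
contact_force: [-6.7, 2.3, 4.9]
grip_width: 0.004
```

carry_out(moves=[{"x": 0.0005,"y": -0.0001,"z": 0,"twist": 0},{"x": 0.001,"y": -0.0002,"z": 0,"twist": 0},{"x": 0.0015,"y": -0.0003,"z": 0,"twist": 0},{"x": 0.0015,"y": -0.0003,"z": 0,"twist": 0},{"x": 0.002,"y": -0.0004,"z": 0,"twist": 0},{"x": 0.002,"y": -0.0004,"z": 0,"twist": 0},{"x": 0.0025,"y": -0.0005,"z": 0,"twist": 0},{"x": 0.0025,"y": -0.0005,"z": 0,"twist": 0},{"x": 0.0025,"y": -0.0005,"z": 0,"twist": 0},{"x": 0.0025,"y": -0.0005,"z": 0,"twist": 0}])

```text
time_s: 9.35
eef_pos: [0.5546, 0.1652, 0.046]
tool_rot: [-3.141, -0.008, 2.942]
contact_force: [-16.0, 2.8, 13.5]
grip_width: 0.001
```

Run:
```python
from h import *
im,P=cam('top')
s=telemetry.get_state();print(s['eef_pos'],s['contact_force'])
im2,P=cam('scene')
cv2.imwrite('pics/i_scene.png',cv2.resize(im2[170:290,270:410],None,fx=5,fy=5,interpolation=cv2.INTER_CUBIC))
cv2.imwrite('pics/i_top.png',cv2.resize(im[160:260,215:345],None,fx=6,fy=6,interpolation=cv2.INTER_CUBIC))
```

```text
[0.5546179  0.16518748 0.04604121] [-16.51161599   3.26840939  14.04147691]
```

View pics/i_scene.png

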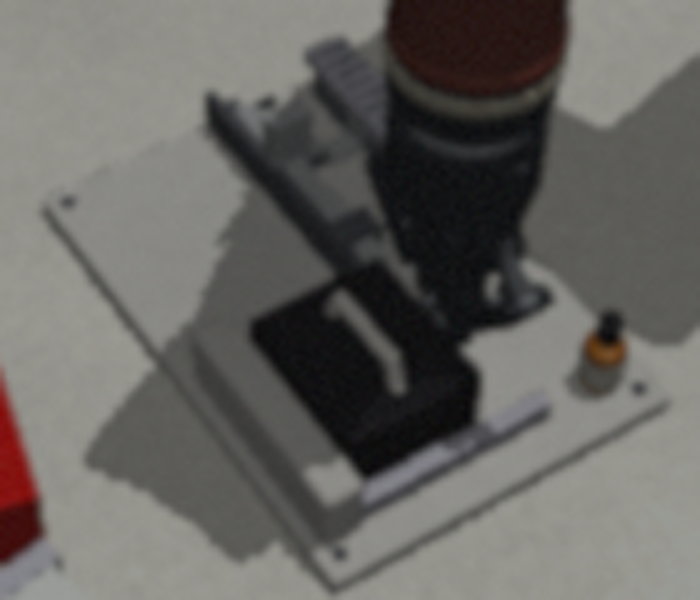

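Home: the force rose to 16 N with no further motion, and in the scene crop the magazine's back is flush with the stop. Now I back off, rise and turn toward the catch.

carry_out(moves=[{"x": -0.01,"y": 0.002,"z": 0,"twist": 0},{"x": -0.025,"y": 0.005,"z": 0.005,"twist": 0},{"x": -0.03,"y": 0.005,"z": 0.05,"twist": -0.1},{"x": -0.035,"y": 0,"z": 0.085,"twist": -0.28},{"x": -0.045,"y": -0.03,"z": 0.085,"twist": -0.46},{"x": -0.052,"y": -0.06,"z": 0.085,"twist": -0.64},{"x": -0.058,"y": -0.09,"z": 0.085,"twist": -0.82},{"x": -0.062,"y": -0.12,"z": 0.085,"twist": -1.0},{"x": -0.064,"y": -0.145,"z": 0.085,"twist": -1.18},{"x": -0.064,"y": -0.159,"z": 0.085,"twist": -1.36}])

```text
time_s: 10.7
eef_pos: [0.4945, 0.0045, 0.1317]
tool_rot: [3.141, 0.0, 1.574]
contact_force: [-0.1, 0.7, -0.7]
grip_width: 0.001
```

carry_out(moves=[{"x": 0,"y": 0,"z": 0,"twist": -0.15},{"x": 0,"y": 0,"z": 0,"twist": -0.21},{"x": 0,"y": 0,"z": 0,"twist": -0.21},{"x": 0,"y": 0,"z": 0,"twist": -0.21},{"x": 0,"y": 0,"z": 0,"twist": -0.21},{"x": 0,"y": 0,"z": 0,"twist": -0.21},{"x": 0,"y": 0,"z": 0,"twist": -0.21},{"x": 0,"y": 0,"z": 0,"twist": -0.21},{"x": 0,"y": 0,"z": 0,"twist": -0.21},{"x": 0,"y": 0,"z": 0,"twist": -0.21}], jaw=0.04)

```text
time_s: 11.95
eef_pos: [0.495, 0.0054, 0.1313]
tool_rot: [-3.142, 0.0, 1.371]
contact_force: [0.1, -1.0, 0.6]
grip_width: 0.472
```

Run:
```python
from h import *
import pickle
im,P=cam('wrist');pickle.dump(P,open('j.pkl','wb'))
s=telemetry.get_state();print(s['eef_pos'],s['tool_rot'],s['contact_force'],s['grip_width'])
f=np.load('fit.npy');th,t=f[0],f[1:];c,q=np.cos(th),np.sin(th)
print(np.array([[c,q],[-q,c]])@(s['eef_pos'][:2]-t))
cv2.imwrite('pics/j_wrist.png',cv2.convertScaleAbs(im,alpha=1.5))
i2,_=cam('scene')
cv2.imwrite('pics/j_scene.png',cv2.resize(i2[170:290,270:410],None,fx=5,fy=5,interpolation=cv2.INTER_CUBIC))
i2,_=cam('top')
cv2.imwrite('pics/j_top.png',cv2.resize(i2[160:260,215:345],None,fx=6,fy=6,interpolation=cv2.INTER_CUBIC))
```

```text
[0.4950062  0.00543589 0.13130255] [-3.14155418e+00 -6.22966796e-06  1.37076724e+00] [ 0.37143032 -0.05557365 -0.1327959 ] 0.4711138492279567
[-0.04675078 -0.11452489]
```

View pics/j_wrist.png

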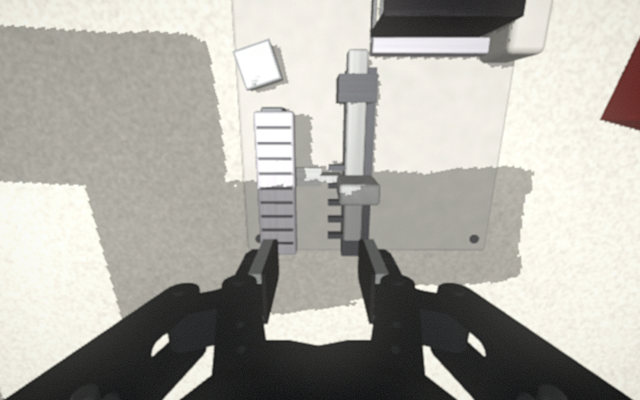

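View pics/j_top.png

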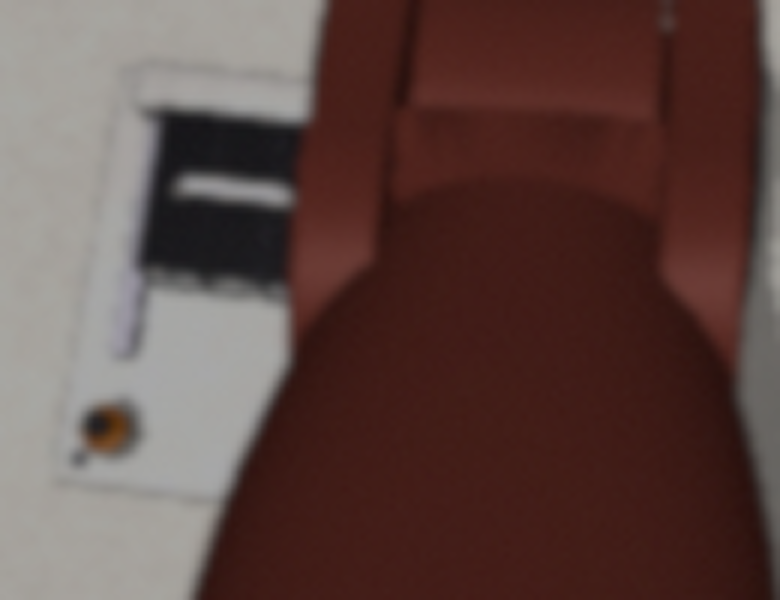

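Run:
```python
import cv2
t=cv2.imread('pics/j_wrist.png')
cv2.imwrite('pics/k.png',cv2.resize(t[100:260,240:400],None,fx=3.75,fy=3.75,interpolation=cv2.INTER_CUBIC))
```

```text
(no output)
```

View pics/k.png

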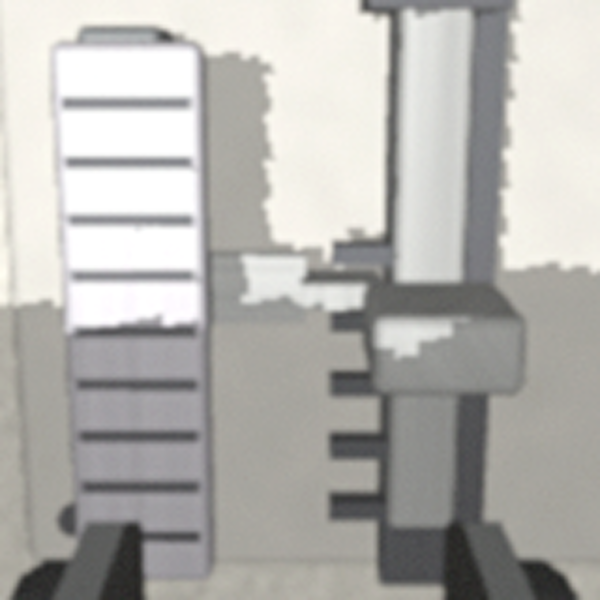

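Run:
```python
from h import *
import pickle
P=pickle.load(open('j.pkl','rb'));s=telemetry.get_state();yaw=s['tool_rot'][2];o=s['eef_pos'][:2]
ex=np.array([np.sin(yaw),-np.cos(yaw)]);ey=np.array([np.cos(yaw),np.sin(yaw)])
def rel(c,z):
    w=ray(P,((c[0]+.5)/3.75-.5+240,(c[1]+.5)/3.75-.5+100),z)-o; return np.round([w@ex*1e3,w@ey*1e3],1)
for n,c,z in[('c',(53,45),.058),('c',(202,45),.058),('c',(212,575),.058),('c',(80,572),.058),('lug',(368,318),.072),('lug',(525,314),.072),('lug',(525,393),.072),('lug',(375,393),.072)]: print(n,rel(c,z))
for u in(85,143,447,505): print('tip',rel((u,525),s['eef_pos'][2]-.014),rel((u,525),s['eef_pos'][2]-.008))
```

```text
c [-40.6  70.7]
c [-15.5  70.7]
c [-15.7 -26.6]
c [-40.9 -26. ]
lug [12.3 27. ]
lug [38.4 27.7]
lug [39.2 13.9]
lug [13.7 13.9]
tip [-27.9   9.1] [-26.7  11.6]
tip [-20.1   9.1] [-19.3  11.7]
tip [20.3  9.1] [19.5 11.7]
tip [28.1  9.1] [26.9 11.7]
```

carry_out(moves=[{"x": -0.0022,"y": -0.0057,"z": 0,"twist": 0},{"x": -0.0022,"y": -0.0057,"z": 0,"twist": 0},{"x": -0.0022,"y": -0.0057,"z": -0.01,"twist": 0},{"x": -0.0022,"y": -0.0057,"z": -0.025,"twist": 0},{"x": -0.0022,"y": -0.0057,"z": -0.04,"twist": 0},{"x": -0.0022,"y": -0.0057,"z": -0.05,"twist": 0},{"x": -0.0022,"y": -0.0057,"z": -0.057,"twist": 0},{"x": -0.0022,"y": -0.0057,"z": -0.057,"twist": 0},{"x": -0.0022,"y": -0.0057,"z": -0.057,"twist": 0},{"x": -0.0022,"y": -0.0057,"z": -0.057,"twist": 0}], jaw=0.046)

```text
time_s: 13.35
eef_pos: [0.4932, -0.0003, 0.0747]
tool_rot: [3.141, -0.0, 1.371]
contact_force: [0.9, 0.0, 0.8]
grip_width: 0.537
```

Run:
```python
from h import *
im,P=cam('wrist')
s=telemetry.get_state();print(s['eef_pos'],s['tool_rot'],s['contact_force'],s['grip_width'])
cv2.imwrite('pics/l.png',cv2.convertScaleAbs(im,alpha=1.5))
```

```text
[ 4.93130972e-01 -2.57597994e-04  7.46753039e-02] [ 3.14086398e+00 -7.32399552e-05  1.37083784e+00] [-0.01065351 -0.02573282 -1.15796813] 0.5361071191979916
```

View pics/l.png

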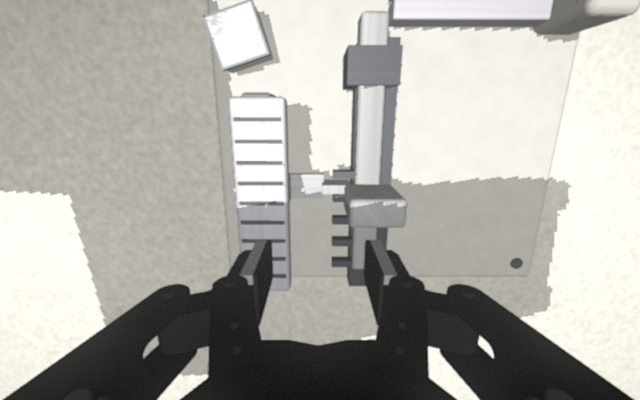

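Left fingertip (260,245) sits over the catch bar, and right fingertip (375,245) is just to the right (−y) of the lug, whose near edge is at v≈227. Not in contact yet, so I lower gently.

carry_out(moves=[{"x": 0,"y": 0,"z": -0.001,"twist": 0},{"x": 0,"y": 0,"z": -0.002,"twist": 0},{"x": 0,"y": 0,"z": -0.003,"twist": 0},{"x": 0,"y": 0,"z": -0.004,"twist": 0},{"x": 0,"y": 0,"z": -0.005,"twist": 0},{"x": 0,"y": 0,"z": -0.006,"twist": 0},{"x": 0,"y": 0,"z": -0.007,"twist": 0},{"x": 0,"y": 0,"z": -0.008,"twist": 0},{"x": 0,"y": 0,"z": -0.008,"twist": 0},{"x": 0,"y": 0,"z": -0.008,"twist": 0}])

```text
time_s: 14.65
eef_pos: [0.4928, -0.0002, 0.0663]
tool_rot: [3.142, 0.0, 1.371]
contact_force: [-1.5, -1.1, 3.8]
grip_width: 0.535
```

carry_out(moves=[{"x": 0,"y": 0,"z": -0.001,"twist": 0},{"x": 0,"y": 0,"z": -0.002,"twist": 0},{"x": 0,"y": 0,"z": -0.003,"twist": 0},{"x": 0,"y": 0,"z": -0.004,"twist": 0},{"x": 0,"y": 0,"z": -0.005,"twist": 0},{"x": 0,"y": 0,"z": -0.006,"twist": 0},{"x": 0,"y": 0,"z": -0.006,"twist": 0},{"x": 0,"y": 0,"z": -0.006,"twist": 0},{"x": 0,"y": 0,"z": -0.006,"twist": 0},{"x": 0,"y": 0,"z": -0.006,"twist": 0}])

```text
time_s: 15.9
eef_pos: [0.4929, -0.0003, 0.0612]
tool_rot: [3.141, 0.0, 1.371]
contact_force: [-4.2, -0.4, 18.3]
grip_width: 0.538
```

Run:
```python
from h import *
s=telemetry.get_state();print(s['eef_pos'],s['contact_force'],s['wrist_torque'])
im,P=cam('wrist')
s=telemetry.get_state();print(s['eef_pos'],s['contact_force'],s['wrist_torque'])
cv2.imwrite('pics/m.png',cv2.convertScaleAbs(im,alpha=1.5))
```

```text
[ 4.92927473e-01 -3.44409576e-04  6.11905055e-02] [-4.16300178 -0.41064461 18.32001734] [0.04259423 1.53985013 0.02692224]
[ 4.92940032e-01 -3.35663792e-04  6.11889918e-02] [-3.95903684 -0.76004684 19.1481617 ] [0.04427933 1.53020222 0.06505023]
```

View pics/m.png

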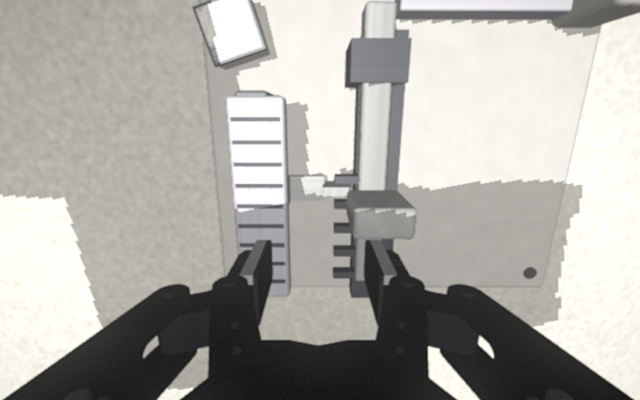

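The catch is at its stop: 19 N against a 6 N maximum spring. Its tip height also checks out at z≈50 mm. Next I slide along the loader's +y.

carry_out(moves=[{"x": 0,"y": 0,"z": 0.0004,"twist": 0},{"x": 0.0006,"y": 0.0029,"z": 0.0004,"twist": 0},{"x": 0.0012,"y": 0.0059,"z": 0.0004,"twist": 0},{"x": 0.0018,"y": 0.0088,"z": 0.0004,"twist": 0},{"x": 0.0024,"y": 0.0118,"z": 0.0004,"twist": 0},{"x": 0.003,"y": 0.0147,"z": 0.0004,"twist": 0},{"x": 0.0036,"y": 0.0176,"z": 0.0004,"twist": 0},{"x": 0.0042,"y": 0.0206,"z": 0.0004,"twist": 0},{"x": 0.0048,"y": 0.0235,"z": 0.0004,"twist": 0},{"x": 0.0048,"y": 0.0235,"z": 0.0004,"twist": 0}])

```text
time_s: 17.2
eef_pos: [0.4983, 0.0212, 0.0615]
tool_rot: [3.14, 0.004, 1.37]
contact_force: [-2.8, -12.1, 15.3]
grip_width: 0.542
```

Run:
```python
from h import *
im,P=cam('wrist')
s=telemetry.get_state();print(s['eef_pos'],s['contact_force'],s['wrist_torque'],s['grip_width'])
cv2.imwrite('pics/n.png',cv2.convertScaleAbs(im,alpha=1.5))
```

```text
[0.4982875  0.02119366 0.06155304] [ -2.96269812 -10.18431234  14.9780094 ] [-2.24098948  1.06690659  0.24768317] 0.5389473301646387
```

View pics/n.png

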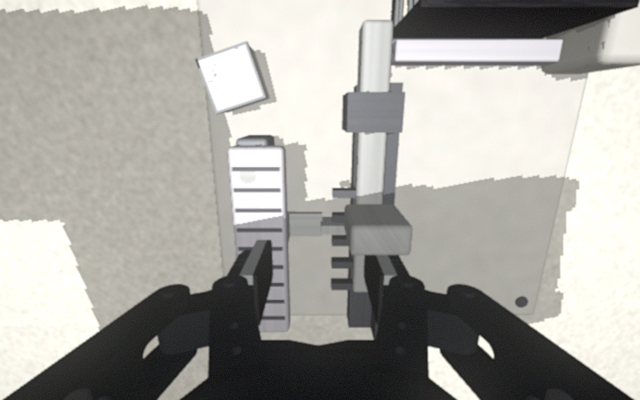

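The lug touches the right fingertip and the bolt has moved: its tip extends beyond the gate (375,25–92). Continuing.

carry_out(moves=[{"x": 0.0006,"y": 0.0029,"z": 0,"twist": 0},{"x": 0.0012,"y": 0.0059,"z": 0,"twist": 0},{"x": 0.0018,"y": 0.0088,"z": 0,"twist": 0},{"x": 0.0024,"y": 0.0118,"z": 0,"twist": 0},{"x": 0.003,"y": 0.0147,"z": 0,"twist": 0},{"x": 0.0036,"y": 0.0176,"z": 0,"twist": 0},{"x": 0.0042,"y": 0.0206,"z": 0,"twist": 0},{"x": 0.0047,"y": 0.023,"z": 0,"twist": 0},{"x": 0.0047,"y": 0.023,"z": 0,"twist": 0},{"x": 0.0047,"y": 0.023,"z": 0,"twist": 0}])

```text
time_s: 18.5
eef_pos: [0.503, 0.0444, 0.0615]
tool_rot: [3.14, 0.004, 1.37]
contact_force: [-2.7, -9.4, 14.0]
grip_width: 0.54
```

carry_out(moves=[{"x": 0.0002,"y": 0.001,"z": 0,"twist": 0},{"x": 0.0004,"y": 0.002,"z": 0,"twist": 0},{"x": 0.0006,"y": 0.0029,"z": 0,"twist": 0},{"x": 0.0006,"y": 0.0029,"z": 0,"twist": 0},{"x": 0.0006,"y": 0.0029,"z": 0,"twist": 0},{"x": 0.0006,"y": 0.0029,"z": 0,"twist": 0},{"x": 0.0006,"y": 0.0029,"z": 0,"twist": 0},{"x": 0.0006,"y": 0.0029,"z": 0,"twist": 0},{"x": 0.0006,"y": 0.0029,"z": 0,"twist": 0},{"x": 0.0006,"y": 0.0029,"z": 0,"twist": 0}])

```text
time_s: 19.75
eef_pos: [0.503, 0.0447, 0.0615]
tool_rot: [3.14, 0.009, 1.367]
contact_force: [-6.1, -23.9, 17.1]
grip_width: 0.538
```

Run:
```python
from h import *
im,P=cam('wrist')
s=telemetry.get_state();print(s['eef_pos'],s['contact_force'],s['wrist_torque'],s['grip_width'])
cv2.imwrite('pics/o.png',cv2.convertScaleAbs(im,alpha=1.5))
```

```text
[0.50306561 0.0447189  0.0615013 ] [ -5.10768767 -24.12115935  17.73249605] [-4.67762819  1.32038221 -0.24861067] 0.5375688647005908
```

View pics/o.png

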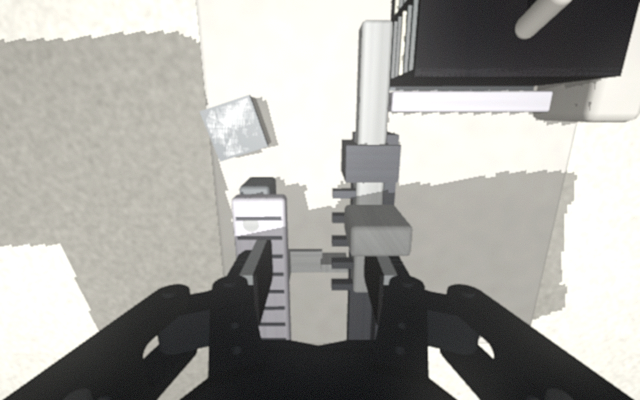

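Run:
```python
import cv2
t=cv2.imread('pics/o.png')
cv2.imwrite('pics/p.png',cv2.resize(t[120:280,225:425],None,fx=3.75,fy=3.75,interpolation=cv2.INTER_CUBIC))
t=cv2.imread('pics/m.png')
cv2.imwrite('pics/p0.png',cv2.resize(t[80:240,220:420],None,fx=3.75,fy=3.75,interpolation=cv2.INTER_CUBIC))
```

```text
(no output)
```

View pics/p.png

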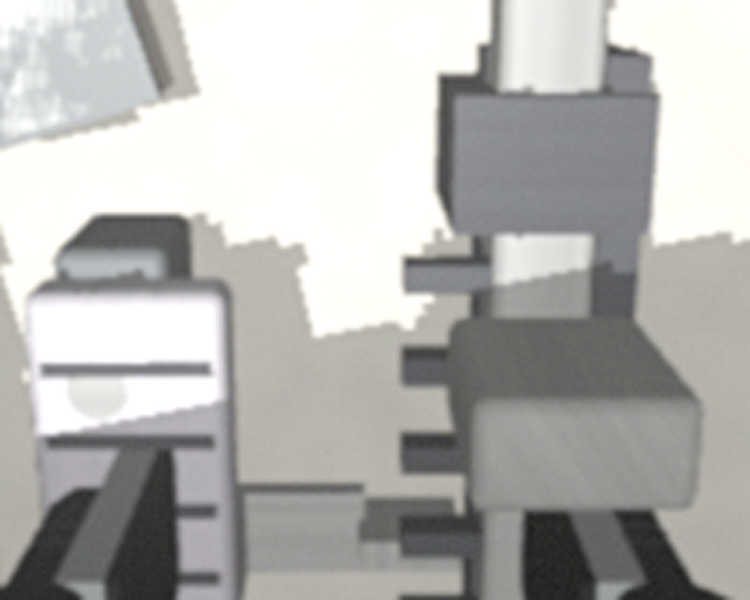

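View pics/p0.png

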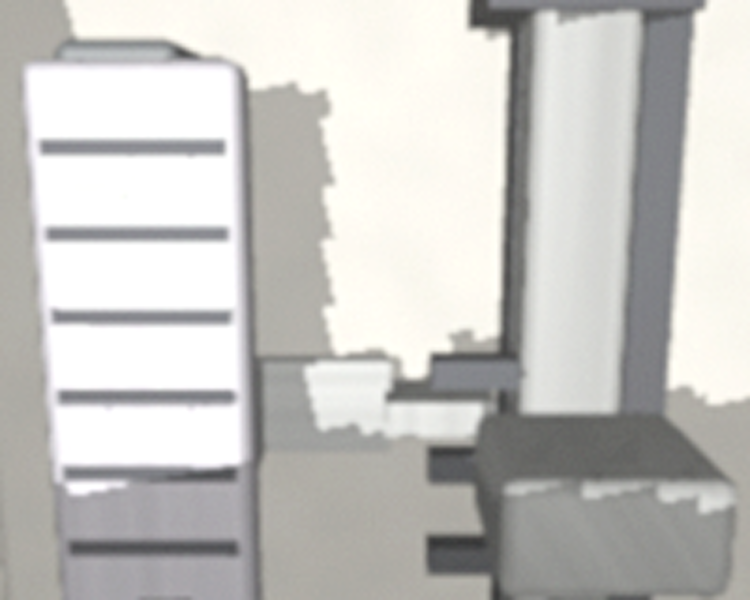

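Run:
```python
from h import *
im,P=cam('wrist');s=telemetry.get_state()
c=optics.camera('wrist');T=c['T_tool_cam'];K=c['intrinsics']
R0=Ro.from_euler('xyz',[3.1410,0,1.3708]).as_matrix();P0=(K,R0@T[:3,:3],R0@T[:3,3]+np.array([.49294,-.00034,.06119]))
e=np.array([np.sin(.2),np.cos(.2)])
def y(P,c,o,z): return ray(P,((c[0]+.5)/3.75-.5+o[0],(c[1]+.5)/3.75-.5+o[1]),z)@e*1e3
for n,P_,o,lug,cat,gate in(('start',P0,(220,80),[(500,482),(735,482),(735,597),(503,597)],[(25,65),(243,65)],[(490,10),(700,10)]),('now',P,(225,120),[(472,398),(697,398),(697,510),(475,510)],[(28,285),(230,285)],[(457,237),(650,237)])):
    a=[y(P_,q,o,.072) for q in lug];b=[y(P_,q,o,.050) for q in cat];print(n,np.round(a,1),np.round(b,1),'lug-catchend',np.mean(a)-np.mean(b),'travel',np.mean(a)-np.mean(b)-42+95, 'gate',[np.round(y(P_,q,o,.05),1) for q in gate])
print(s['contact_force'],s['eef_pos'])
```

```text
start [130.9 130.9 117.7 117.7] [174.2 174.2] lug-catchend -49.85316552734969 travel 3.146834472650312 gate [np.float64(180.1), np.float64(180.2)]
now [169.6 169.5 156.1 156.2] [176.4 176.3] lug-catchend -13.484577076740067 travel 39.51542292325993 gate [np.float64(182.4), np.float64(182.3)]
[ -5.84874426 -23.51179515  16.05639453] [0.50304937 0.04472848 0.06149539]
```

carry_out(moves=[{"x": -0.0006,"y": -0.003,"z": 0,"twist": 0},{"x": -0.0012,"y": -0.006,"z": 0,"twist": 0},{"x": -0.0012,"y": -0.006,"z": 0,"twist": 0},{"x": -0.0012,"y": -0.006,"z": 0.004,"twist": 0},{"x": -0.0012,"y": -0.006,"z": 0.008,"twist": 0},{"x": -0.0012,"y": -0.006,"z": 0.014,"twist": 0},{"x": -0.0012,"y": -0.006,"z": 0.03,"twist": 0},{"x": -0.0012,"y": -0.006,"z": 0.05,"twist": 0},{"x": -0.0012,"y": -0.006,"z": 0.06,"twist": 0},{"x": -0.0012,"y": -0.006,"z": 0.06,"twist": 0}])

```text
time_s: 21.15
eef_pos: [0.5019, 0.0431, 0.121]
tool_rot: [3.141, 0.0, 1.371]
contact_force: [0.5, 0.0, -0.9]
grip_width: 0.542
```

Run:
```python
from h import *
import pickle
im,P=cam('wrist');pickle.dump(P,open('q.pkl','wb'))
s=telemetry.get_state();print(s['eef_pos'],s['contact_force'])
cv2.imwrite('pics/q.png',cv2.convertScaleAbs(im,alpha=1.5))
cv2.imwrite('pics/q2.png',cv2.resize(cv2.convertScaleAbs(im,alpha=1.5)[20:260,220:480],None,fx=2.5,fy=2.5,interpolation=cv2.INTER_CUBIC))
```

```text
[0.50156567 0.04307678 0.12043856] [ 0.07172291  0.29129225 -0.21334835]
```

View pics/q2.png

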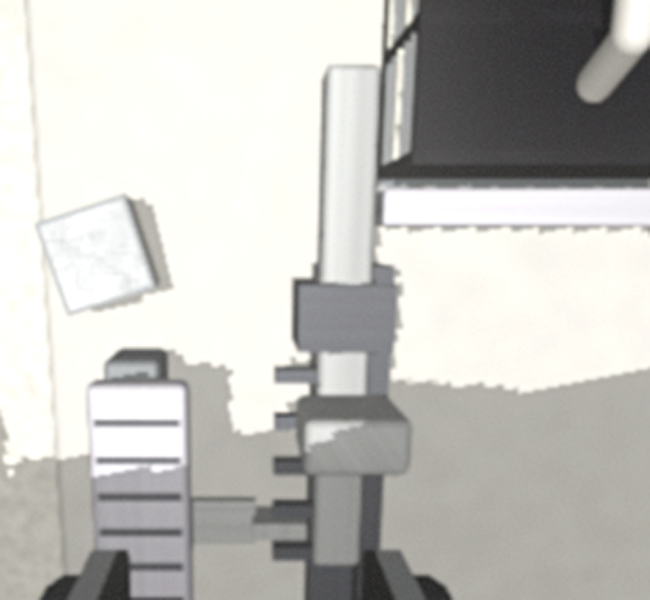

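Run:
```python
from h import *
import pickle
P=pickle.load(open('q.pkl','rb'))
def w(c,z): return ray(P,((c[0]+.5)/2.5-.5+220,(c[1]+.5)/2.5-.5+20),z)
e=np.array([np.sin(.2),np.cos(.2)])
for z in(.058,.05):
    a,b=w((89,383),z),w((188,383),z);a2,b2=w((97,590),z),w((190,590),z);print(z,np.linalg.norm(b-a)*1e3,np.linalg.norm(b2-a2)*1e3)
    lug=np.mean([w(q,.072) for q in[(305,420),(408,418),(408,470),(308,473)]],0)@e
    print('travel',(lug-(a+b)@e/2)*1e3-42+95)
```

```text
0.058 24.987874187622644 25.368880647405085
travel 40.53193232879813
0.05 26.0336778113374 26.430630322925136
travel 42.05657682184412
```

carry_out(moves=[{"x": -0.02,"y": 0,"z": 0.03,"twist": 0},{"x": -0.04,"y": 0,"z": 0.06,"twist": 0.15},{"x": -0.07,"y": 0,"z": 0.08,"twist": 0.3},{"x": -0.1,"y": 0,"z": 0.1,"twist": 0.45},{"x": -0.13,"y": 0,"z": 0.11,"twist": 0.6},{"x": -0.16,"y": 0,"z": 0.12,"twist": 0.75},{"x": -0.18,"y": 0.01,"z": 0.12,"twist": 0.9},{"x": -0.18,"y": 0.02,"z": 0.12,"twist": 1.05},{"x": -0.18,"y": 0.02,"z": 0.12,"twist": 1.2},{"x": -0.18,"y": 0.02,"z": 0.12,"twist": 1.3}])

```text
time_s: 22.45
eef_pos: [0.3213, 0.0633, 0.24]
tool_rot: [-3.141, -0.001, 2.675]
contact_force: [-0.4, -0.1, -0.6]
grip_width: 0.542
```

Run:
```python
from h import *
import pickle
for n in('scene','top','wrist'):
    im,P=cam(n);pickle.dump(P,open(f'r_{n}.pkl','wb'));cv2.imwrite(f'pics/r_{n}.png',im)
s=telemetry.get_state();print(s['time_s'],s['eef_pos'],s['contact_force'])
a=cv2.imread('pics/a_scene.png');r=cv2.imread('pics/r_scene.png')
f=lambda i:cv2.resize(i[170:250,300:380],None,fx=5,fy=5,interpolation=cv2.INTER_CUBIC)
cv2.imwrite('pics/r_cmp.png',np.hstack([f(a),f(r)]))
t=cv2.imread('pics/r_top.png');cv2.imwrite('pics/r_topc.png',cv2.resize(t[160:260,215:345],None,fx=6,fy=6,interpolation=cv2.INTER_CUBIC))
```

```text
22.6 [0.3213501  0.06316508 0.24013735] [-0.27761874  0.18676358  0.64955366]
```

View pics/r_cmp.png

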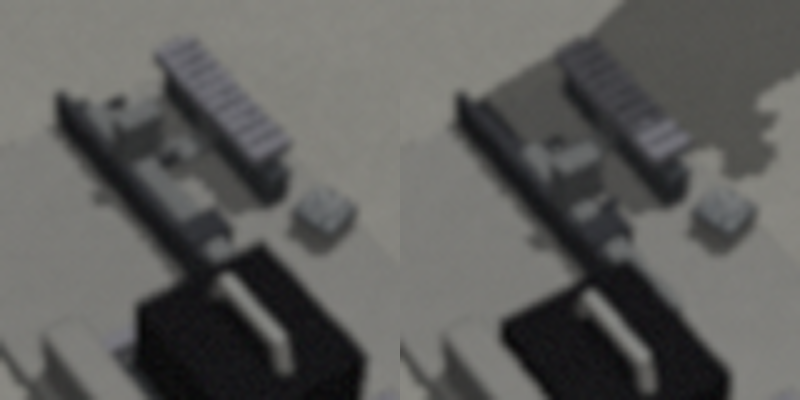

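View pics/r_topc.png

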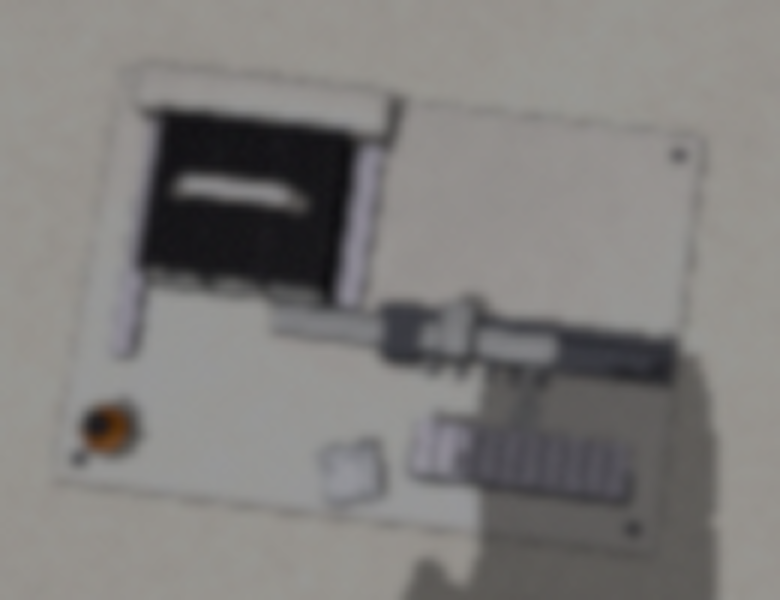

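View pics/r_wrist.png

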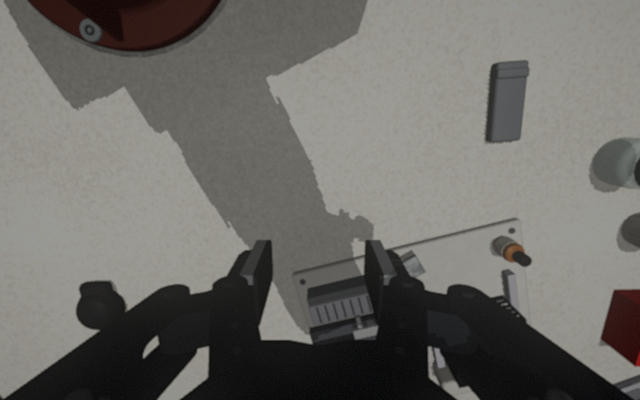

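The scene comparison (before | after) shows the catch bar's corners back where they were: (175,38)/(290,145) before, (575−400,38)/(690−400,143) after. So the catch is up. The top view shows the magazine flush with the stop, the bolt across its front (tip at (272,322) in the crop), and the oil and cover box unmoved.

```bash
python3 -c "
from station import order
print(order.sign_off())"
```

```text
the job is handed in; nothing more can be done
None
```

The job is done and handed in at about 22.6 s of the 45 s limit; no verdict was given.

**What I did:**
- **Magazine:** I pushed it back with the closed fingertips, low on its front. It stopped moving and the force rose to about 16 N. The last top and scene pictures show its back flush against the stop.
- **Catch and bolt:** I pressed the catch to its stop with one fingertip, at about 15–19 N throughout. With the other I slid the lug to a hard stop at about 24 N, then let go.

**Last checks:**
- **Bolt travel:** The wrist pictures put the bolt at about 39.5–40.5 mm, so home. The fingertip's own movement gave only about 37–39 mm, and the picture-to-picture difference about 36.4 mm plus the 0–2 mm starting travel. I put the gap down to measurement error of a few mm.
- **Catch:** It is back up. Its corners are in the same place in the scene picture as before, and its tooth sits in the last notch. It would not spring up with the bolt short of 37.5 mm.
- **Other things:** The oil bottle and cover box have not moved in the before and after pictures. I did not compare the positions of the things on the table. The hand never came near the handle, and at the end the robot was touching nothing.

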